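# Balance check of a boiler fan wheel on tilting rails

### The arm

A 6-joint arm with a two-finger parallel gripper is mounted at the origin on the work surface. World frame = base frame: x ahead of the robot, y to its left, z up, the work surface at z = 0. Lengths are in m, angles in rad, forces in N, time in s.
With the tool pointing down it reaches from about 0.25 to 0.775 m from the base axis. Payload 4 kg.
Tool frame: the origin (TCP) lies midway between the tips of the shut fingers; the grasp point (between the pads) lies 19 mm behind it; z points along the fingers, y is the line along which they close (so a half turn about z gives the same grasp; the last joint's range is limited). The gripper opens to 94 mm and grips with 3 to 60 N. Pads are 16 mm wide; open, the fingers measure 119 mm over their backs; the gripper's body (75 mm by 177 mm) begins 78 mm behind the grasp point.
Start: joints at [-0.103, 0.087, 1.371, -0, 1.684, -0.103], TCP at [0.55, -0, 0.206] pointing down, gripper open.
Joint ranges: [-3.1, 3.1], [-0.76, 2.03], [0.27, 2.55], [-1.08, 4.22], [0.17, 2.65], [-2.57, 2.57]. Speed limits (rad/s): [2.79, 2.79, 3.14, 3.14, 3.14, 3.14].

### API

Orientations are given as [roll, pitch, yaw] about the fixed x, y, z axes, in that order (R = Rz(yaw) Ry(pitch) Rx(roll)).
In Python, from bench import robot gives the robot as it stands. The module is installed in compiled form; this text tells all that it offers.
- The arm moves only by the tool arm_command, never from a script. Its argument "targets" is a list of rows, each a list of 4 numbers: the shift along the world's x, y, z as a fraction of full scale, then the turn about the world's z as a fraction of full scale. A call has 1 to 8 rows; each row is the pose to reach, as a shift and turn from the pose commanded when the call began; what a row does not reach only later rows make up. Full scale, the value 1, is 0.5 m for a shift and 120 degrees for a turn. A row lasts 1/12 s, in which the tool goes at most 41.7 mm and 7.16 degrees, less where a joint would pass 70% of its speed; a pose out of reach is approached as far as the arm can. A call with a number of a shift or a turn outside -1 to 1 is refused whole. A call with a gripper value outside its range is refused whole. "claw" is the closure, from 0 (fully open) to 1 (shut), set as the call begins (left out, the last holds). The fingers move at their own pace and stop on an object; the grip force is fixed at half the most. Time passes only in rows, so rows that repeat a pose let the fingers close. It gives the time, the measured TCP pose, the force, the opening and the grip force at its end, in the units of the state.
- robot.get_obs(): the state, without advancing time (a new reading comes with each control period).
- robot.snapshot(name): name is "scene" or "side" or "wrist"; returns the picture (420x560x3 uint8, red, green, blue); there is no depth.
- robot.camera_info(name): a dict with "vfov" (degrees; the focal length in pixels is half the picture's height over the tangent of half this angle, whatever the lens; pixels are square), "cx", "cy" (the principal point, pixels), "extrinsics" (4x4, takes a point from camera to world coordinates); the wrist camera has in their place "T_tool_cam" (4x4, takes a point from camera to tool coordinates, whose origin is the TCP and whose axes are the flange's). Camera axes: x right, y up, looking along -z (the intrinsics and any distortion apply to the point x, -y, -z); pixel columns grow to the right and rows downward; lengths in m; the calibration is good to about 2 mm. The wrist camera is an equidistant fisheye: a pixel r from the principal point sees the ray r / f radians off the axis. A picture is of the moment at which its call begins: read the wrist's pose just before it. camera_info takes no time and is no camera call.
- robot.close_job(): hands the job in; it is judged then, once.
The state is a dict: "time": time; "joint_positions": joint angles; "qvel": joint speeds; "joint_torque": joint torques, N m; "tool_pos": TCP position; "ee_rot": TCP orientation; "wrist_force": force on the tool from outside, world axes, zero at the start; "wrist_torque": the same for the moment, N m; "width": finger opening in m; "finger_force": force on a finger pad.
Only numpy, scipy, OpenCV 4.12 (cv2) and the standard library are available. Lean on these libraries where they do the work, as an engineer would, in place of code of your own. Each camera call takes 0.05 s, during which the arm holds its last target. There are 200 camera calls.

### The job

Check the boiler's fan wheel for balance on the balancing stand: working the rocking rails by their bow handle and never touching the wheel or its arbor, let it roll gently to the red pointer and stand still there for a good three seconds, then half a turn farther to the blue pointer and stand still there for a good three seconds as well. Do not let it run onto the end stops and do not push the multimeter or the screw jar about. Finish with the rails level, the wheel standing still at the blue pointer, and the handle let go.

Things in the scene. Friction and masses are not known exactly. Their poses are not given: they have to be found in the camera images.
- stand: Balancing stand, grey base plate 200 x 360 x 12 mm, bolted to the bench. Origin: centre of its underside, on the bench. Its y axis runs horizontally along the rails towards the handle end, its x axis is level and square to the rails (parallel to the hinge), z up
- frame (a joint): Tilt of the rocking rail frame about its level hinge at pivot, rad; 0 = rails level (the start), limits -0.14 and 0.14. Positive = handle end up, so the wheel rolls away from the handle (stand's -y). Frame 1.1 kg, counterweighted; its friction hinge (1.4 N m, about 5 N at the handle, plus up to 4 N for the wheel's weight; damping 0.6 N m s/rad) stays where it is left. No spring
- pivot (a point): Centre of the hinge axis, midway between the rails, 73 mm above the bench, over the stand's origin. Axes are the frame's: y along the rails to the handle, tilting with it. The rails are two 12 mm round steel bars along y, 100 mm apart, tops 48 mm above this point. End-stop pins stand 40 mm up from both rail ends; the arbor meets them when its axis is 148 mm from the pivot along y
- handle (a point): Middle of the frame's black bow handle: round bar 18 mm thick, 90 mm long, parallel to the stand's x, 300 mm from the pivot along the frame's y and 16 mm above it along its z (89 mm above the bench when level). Two 12 mm arms, 78 mm apart inside, carry its ends; between bar and frame 100 mm are free, open above and below. Axes are the frame's
- rotor: Fan wheel (aluminium, 150 mm diameter, 40 mm wide, one yellow blade) on a 44 mm steel arbor 170 mm long with two 62 mm collars. Origin: mid-arbor, on its axis, 143 mm above the bench when level; x = arbor. 0.7 kg nominal, inertia about the axis 0.0013 kg m2. The arbor rolls on the rails: at tilt t rad it gains about 2.0 t m/s2, less rolling resistance worth about 0.018 rad of tilt
- red_mark (a point): Point on the arbor axis's line of travel (midway between the rails, 70 mm above the pivot, frame axes) beside the red pointer; the wheel is at the red pointer when rotor is here along the rails. The pointers are upright 10 mm wide fingers on a stiff clamp outside the rail on the stand's +x side, just beyond the arbor's end
- blue_mark (a point): The same for the blue pointer, 69 mm (half a turn of the arbor) farther along the rails towards the handle
- meter: Bystander: yellow multimeter lying on its back, 75 x 150 x 34 mm; origin at the centre of its underside
- screw_jar: Bystander: clear screw jar with blue cap, 60 mm in diameter, 70 mm high; origin at the centre of its underside
There are look-alikes about, which are no part of the job. There is more than one size of the rotor; the one meant has the size given above.

How it is judged:
By the outcome, as a careful person would: the job done as asked, in the order asked, and still so for the second after the job is handed in, with the robot touching nothing.
It also fails if it takes over 72 s, if anything falls off the work surface, if the arm or the gripper's body presses on something with over 40 N, if the wrist force passes 120 N, or if a joint passes its speed limit or range.

## Working session

There is one attempt and no reset: what is moved stays moved. The work goes in short steps, Python scripts to look and compute and a tool call to move; the robot and the scene stay as the last step left them, time stands still between calls to the robot, and variables do not carry over. Pictures are saved under pics/ and viewed, at most 10 in all, crops included, and the job is handed in when it is done.

Besides the shell and the picture viewer there is one more tool, called after "Call:" as name([rows], argument=value, ...), one row to a line, values as JSON. arm_command: Moves the arm, as the interface text tells. Shift numbers are shares of 0.5 m and turn numbers shares of 120 degrees, none past 1 either way. Its arguments: {"type":"object","properties":{"targets":{"type":"array"},"claw":{"type":"number"}},"required":["targets"]}

```bash
mkdir -p pics
python3 - <<'E'
from bench import robot
import cv2,numpy as np
for n in("scene","side","wrist"):
    im=robot.snapshot(n);cv2.imwrite(f"pics/{n}0.png",im[:,:,::-1]);print(n,{k:(np.round(v,4).tolist()) for k,v in robot.camera_info(n).items() if not isinstance(v,str)})
o=robot.get_obs();print(o)
E
```

```text
scene {'vfov': 46.3505, 'cx': 277.5737, 'cy': 212.1967, 'extrinsics': [[-0.274, -0.6009, 0.7509, 1.6759], [0.9615, -0.1898, 0.199, 0.3978], [0.023, 0.7765, 0.6297, 1.0856], [0.0, 0.0, 0.0, 1.0]]}
side {'vfov': 51.8412, 'cx': 285.171, 'cy': 210.1146, 'extrinsics': [[0.9059, -0.3009, 0.2979, 0.8185], [0.4232, 0.6643, -0.6161, -0.6038], [-0.0125, 0.6842, 0.7292, 0.902], [0.0, 0.0, 0.0, 1.0]]}
wrist {'vfov': 65.7065, 'cx': 283.7696, 'cy': 209.4031, 'T_tool_cam': [[-0.0, 0.9634, 0.268, 0.0778], [1.0, 0.0001, -0.0002, 0.0007], [-0.0003, 0.268, -0.9634, -0.1795], [0.0, 0.0, 0.0, 1.0]]}
{'time': 0.15, 'joint_positions': array([-1.03121339e-01,  8.78072808e-02,  1.37191096e+00,  6.63378214e-06,
        1.68359300e+00, -1.03094641e-01]), 'qvel': array([-0.00042674, -0.00201452, -0.00299905,  0.00024897, -0.00029834,
       -0.00211765]), 'joint_torque': array([ 1.24418581e-03, -3.40636396e+01, -3.02795255e+01,  7.18983379e-02,
        3.04441026e-02, -1.11468453e-04]), 'tool_pos': array([5.49577201e-01, 2.97227578e-05, 2.04559040e-01]), 'ee_rot': array([-3.13988388e+00, -1.83420482e-04,  1.57077021e+00]), 'wrist_force': array([ 0.72125588,  0.1564571 , -0.62943231]), 'wrist_torque': array([ 0.00577498, -0.00010697,  0.03078626]), 'finger_force': 0.0, 'width': 0.09402767196672693}
```

View pics/scene0.png

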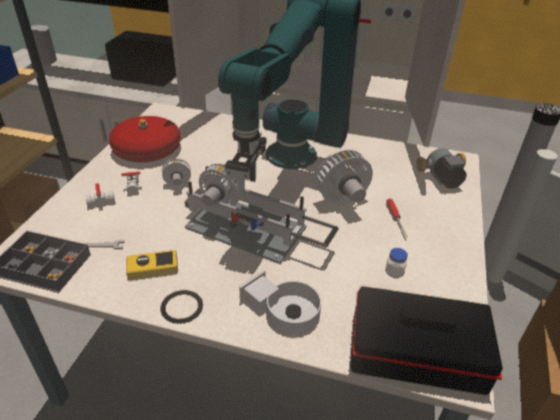

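View pics/side0.png

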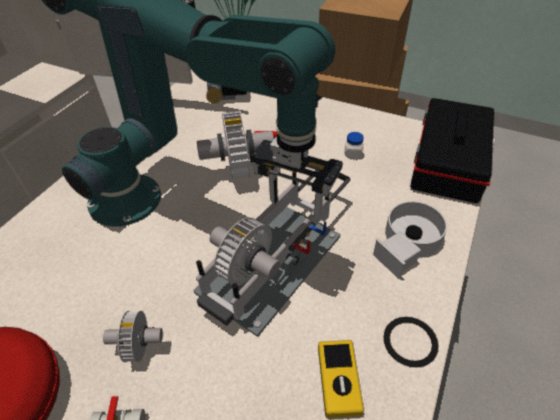

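View pics/wrist0.png

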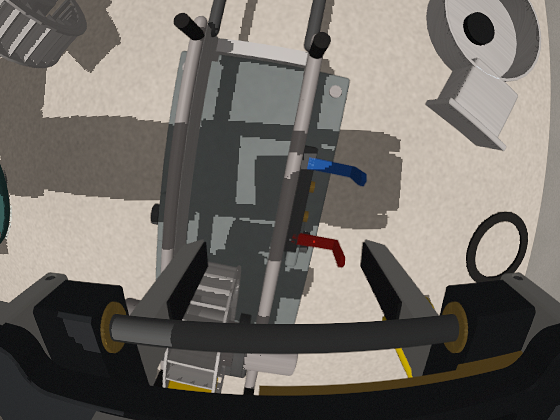

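The scene view shows the stand with the handle at right, around (320,230) (world +y). The meter is at (152,263) and the jar at (398,258). In the side view the wheel arbor's +x end is at (270,262), with the red pointer near (302,246) and blue near (318,230). In the wrist view the red pointer is at (300-343,240-262), the blue at (310-365,163-180), and the handle-end pins are at (190,22) and (320,45).

```bash
cat > h.py <<'E'
import cv2,numpy as np
from bench import robot
from scipy.spatial.transform import Rotation as R
def cam(n,o=None):
    c=robot.camera_info(n);f=210/np.tan(np.radians(c["vfov"]/2))
    if n=="wrist":
        T=np.eye(4);T[:3,:3]=R.from_euler("xyz",o["ee_rot"]).as_matrix();T[:3,3]=o["tool_pos"];E=T@c["T_tool_cam"]
    else:E=np.array(c["extrinsics"])
    return n,f,c["cx"],c["cy"],E
def ray(C,p):
    n,f,cx,cy,E=C;d=np.array([p[0]-cx,-(p[1]-cy)])/f
    if n=="wrist":
        r=np.hypot(*d);v=np.r_[d*(np.sin(r)/r),-np.cos(r)]
    else:v=np.r_[d,-1]
    v=E[:3,:3]@v;return E[:3,3],v/np.linalg.norm(v)
def onz(C,p,z):
    o,v=ray(C,p);return o+v*(z-o[2])/v[2]
def tri(L):
    A=0;b=0
    for C,p in L:
        o,v=ray(C,p);M=np.eye(3)-np.outer(v,v);A=A+M;b=b+M@o
    x=np.linalg.solve(A,b);return x,max(np.linalg.norm(np.cross(x-ray(C,p)[0],ray(C,p)[1])) for C,p in L)
def proj(C,X):
    n,f,cx,cy,E=C;q=E[:3,:3].T@(np.asarray(X)-E[:3,3]);return np.array([cx+f*q[0]/-q[2],cy-f*q[1]/-q[2]])
E
python3 - <<'E'
from h import *
np.set_printoptions(precision=4,suppress=True)
o=robot.get_obs();W=cam("wrist",o);S=cam("side");G=cam("scene")
print("pins",onz(W,(320,40),.161),onz(W,(186,20),.161), onz(S,(325,165),.161))
for nm,C in(("wrist",W),("side",S),("scene",G)):
    im=cv2.imread(f"pics/{nm}0.png");h=cv2.cvtColor(im,cv2.COLOR_BGR2HSV)
    for c,m in(("red",((h[...,0]<6)|(h[...,0]>174))&(h[...,1]>150)&(h[...,2]>60)),("blue",(h[...,0]>100)&(h[...,0]<125)&(h[...,1]>140)&(h[...,2]>50))):
        n,l,s,ce=cv2.connectedComponentsWithStats(m.astype(np.uint8))
        for i in range(1,n):
            if s[i,4]>12:print(nm,c,s[i],ce[i])
a=cv2.imread("pics/side0.png")[150:340,180:370];b=cv2.imread("pics/scene0.png")[150:270,180:345]
cv2.imwrite("pics/c1.png",cv2.resize(a,None,fx=3,fy=3,interpolation=cv2.INTER_CUBIC))
cv2.imwrite("pics/c2.png",cv2.resize(b,None,fx=4,fy=4,interpolation=cv2.INTER_CUBIC))
E
```

```text
pins [0.5749 0.1352 0.161 ] [0.4816 0.1538 0.161 ] [0.542  0.2109 0.161 ]
wrist red [292 233  53  34 609] [322.22   245.4269]
wrist blue [307 158  59  28 706] [337.2606 169.4377]
side red [273 131   4   6  18] [274.5    133.5556]
side red [415 157  75  29 233] [449.4807 175.412 ]
side red [294 241  16  13  87] [303.2069 247.5977]
side red [   0  327   59   93 4368] [ 24.0861 374.0884]
side red [107 397  11  23 154] [111.961  408.3247]
side blue [348 132  15  12 144] [354.7431 137.9167]
side blue [310 225  16  10  64] [318.6406 229.5156]
scene red [359  20  11   3  22] [363.9545  20.5909]
scene red [ 110  117   69   35 1766] [142.889  134.4502]
scene red [123 173  15   2  19] [129.8947 173.4737]
scene red [ 96 184   4  11  25] [ 97.44 188.92]
scene red [388 200  10  16  71] [392.7746 207.1972]
scene red [353 344   6  12  26] [354.3077 351.1923]
scene red [368 356 134  23 352] [437.4318 367.8636]
scene blue [  0  46  15  37 283] [ 5.3074 62.8799]
```

View pics/c1.png

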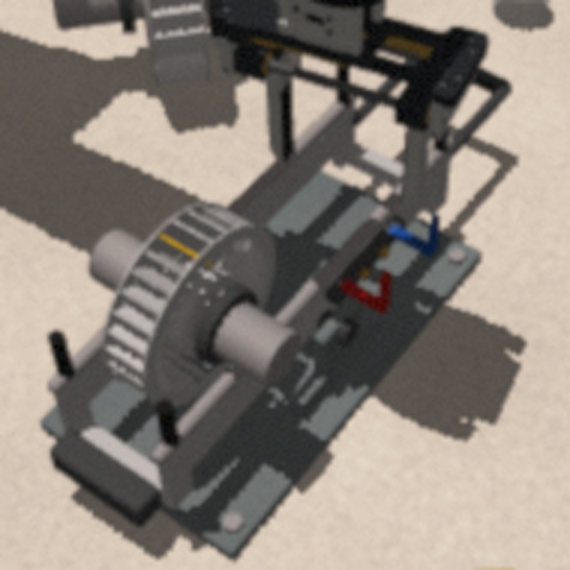

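View pics/c2.png

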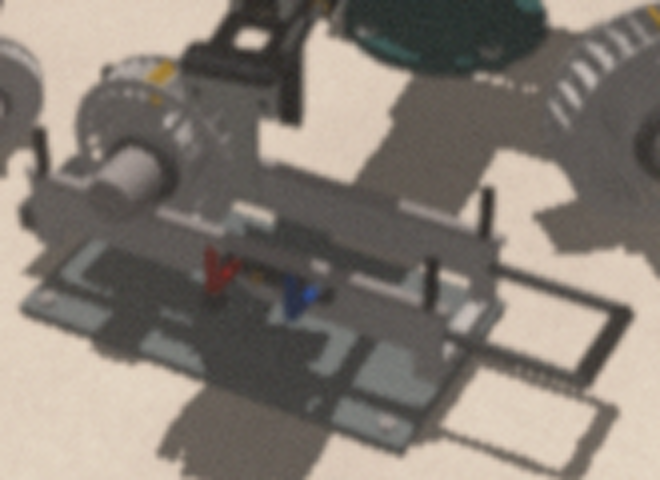

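Crop 1 (side) shows the arbor end face around (285,358), the upright pointer tips at red (388,275) and blue (436,218), and the handle bar from (440,140) to (508,92). Crop 2 (scene) shows the handle bar from (632,312) to (585,385), and the pointer tips at red (208,252) and blue (287,280).

Run:
```python
from h import *
np.set_printoptions(precision=4,suppress=True)
o=robot.get_obs();W=cam("wrist",o);S=cam("side");G=cam("scene")
s=lambda x,y:(S,(180+x/3-.33,150+y/3-.33)); g=lambda x,y:(G,(180+x/4-.37,150+y/4-.37)); w=lambda x,y:(W,(x,y))
P=dict(hL=[s(508,92),g(632,312)],hR=[s(440,140),g(585,385)],
red=[s(388,275),g(208,252)],redw=[s(388,275),g(208,252),w(340,255)],blue=[s(436,218),g(287,280)],bluew=[s(436,218),g(287,280),w(362,174)],
pinR=[g(432,262),w(320,40)],pinL=[g(488,190),w(186,20)],farL=[s(57,337),g(40,132)],arb=[s(285,358),g(112,197)],bolt=[s(457,255),g(390,423)],boltn=[s(232,521),g(46,300)])
for k,L in P.items():
    x,e=tri(L);print(k,x,round(e,4))
```

```text
hL [0.5786 0.272  0.1123] 0.0342
hR [0.5345 0.2512 0.0188] 0.0099
red [ 0.5996 -0.0309  0.1466] 0.0004
redw [ 0.5974 -0.0295  0.1439] 0.0026
blue [0.6119 0.0365 0.1464] 0.001
bluew [0.6106 0.0377 0.1448] 0.0023
pinR [0.5749 0.1366 0.1583] 0.0007
pinL [0.4805 0.1555 0.1608] 0.0018
farL [ 0.4449 -0.2119  0.15  ] 0.0378
arb [ 0.5595 -0.1273  0.1448] 0.0024
bolt [0.6072 0.1166 0.0151] 0.001
boltn [ 0.5469 -0.1987  0.0133] 0.0008
```

Call:
arm_command([
  [0, 0.08, 0.02, 0.059],
  [0, 0.16, 0.04, 0.118],
  [0, 0.24, 0.04, 0.178],
  [0, 0.32, 0.04, 0.237],
  [0, 0.4, 0.04, 0.297],
  [0.002, 0.47, 0.04, 0.356],
  [0.004, 0.54, 0.04, 0.415],
  [0.004, 0.54, 0.04, 0.475],
], claw=0.4)

```text
time: 0.82
tool_pos: [0.5507, 0.2761, 0.2241]
ee_rot: [3.141, -0.003, 2.578]
wrist_force: [-0.2, -0.4, 0.8]
width: 0.0569
finger_force: 0.0
```

Call:
arm_command([
  [0, 0, 0, 0.059],
  [0, 0, 0, 0.118],
  [0, 0, 0, 0.177],
  [0, 0, 0, 0.184],
  [0, 0, 0, 0.184],
])

```text
time: 1.23
tool_pos: [0.5519, 0.27, 0.2251]
ee_rot: [-3.141, -0.001, 2.948]
wrist_force: [0.4, -0.0, 0.3]
width: 0.0561
finger_force: 0.0
```

Run:
```python
from h import *
o=robot.get_obs();print(o["time"],o["tool_pos"],o["ee_rot"],o["width"],o["wrist_force"])
for n in("wrist","side"):cv2.imwrite(f"pics/{n}1.png",robot.snapshot(n)[:,:,::-1])
C=cam("wrist",o);ax=lambda s,z,x=0:np.r_[(np.array([.4948,-.0249])+s*np.array([.189,.982])+x*np.array([.982,-.189])),z]
E=C[4]
for x in(-.045,0,.045):
    q=E[:3,:3].T@(ax(.3,.089,x)-E[:3,3]);r=np.arctan2(np.hypot(*q[:2]),-q[2]);d=q[:2]/np.hypot(*q[:2])*r*C[1];print(C[2]+d[0],C[3]-d[1], proj(cam("side"),ax(.3,.089,x)))
```

```text
1.2333 [0.55188283 0.26998737 0.22505299] [-3.14130826e+00 -6.52228990e-04  2.94803911e+00] 0.05611427362445724 [ 0.41923037 -0.01648615  0.32528246]
283.33714349104736 154.0229583968017 [320.88686694 166.75727335]
283.50499506482896 198.99526676331448 [334.43415547 172.86072765]
283.66493435278824 241.14737703552268 [348.399706   179.15262136]
```

View pics/wrist1.png

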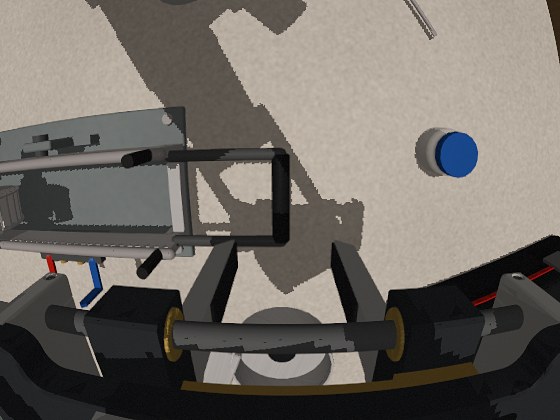

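View pics/side1.png

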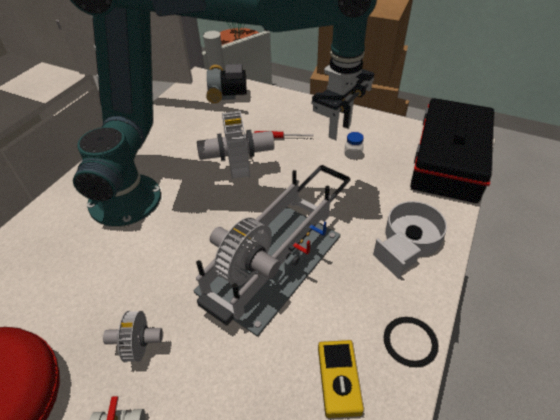

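The wrist view shows the handle bar at (281,152-243), 2 px from my prediction of (283.5,199). In the side view it runs from (321,168) to (348,181), also as predicted, so height 0.089 and the pose both check out.

Call:
arm_command([
  [-0.001, -0.004, -0.08, 0],
  [-0.001, -0.004, -0.16, 0],
  [-0.001, -0.004, -0.24, 0],
  [-0.001, -0.004, -0.29, 0],
  [-0.001, -0.004, -0.308, 0],
  [-0.001, -0.004, -0.308, 0],
])

```text
time: 1.83
tool_pos: [0.5495, 0.2671, 0.0682]
ee_rot: [-3.138, -0.006, 2.949]
wrist_force: [-0.1, 0.0, 0.0]
width: 0.0565
finger_force: 0.0
```

Run:
```python
from h import *
np.set_printoptions(linewidth=250)
o=robot.get_obs();print(o["tool_pos"],o["ee_rot"][2],o["wrist_force"])
im=cv2.imread("pics/side1.png");g=cv2.cvtColor(im,cv2.COLOR_BGR2GRAY)
print(g[250:286,254:294:1])
S=cam("side")
for s in(-.088,-.05,0.014,.083):
    c=np.array([.4948,-.0249])+s*np.array([.189,.982])+.085*np.array([.982,-.189]);print(s,proj(S,np.r_[c,.143]))
```

```text
[0.54953208 0.26711811 0.06816337] 2.949004221702405 [-0.13214314  0.019751    0.02744679]
[[ 62  58  52 ...  31  36  56]
 [ 60  53  40 ...  52  53  62]
 [ 57  42  39 ...  69  70  55]
 ...
 [ 65  67  66 ... 106 105 108]
 [ 66  64  65 ... 107 107 108]
 [ 66  67  66 ... 106 106 107]]
-0.088 [275.09973554 268.84289168]
-0.05 [285.52474427 257.19270739]
0.014 [302.079453   238.69244397]
0.083 [318.64727014 220.1775316 ]
```

Call:
arm_command([
  [0, 0, 0, 0],
  [0, 0, 0, 0],
  [0, 0, 0, 0],
  [0, 0, 0, 0],
  [0, 0, 0, 0],
], claw=1)

```text
time: 2.25
tool_pos: [0.5524, 0.2683, 0.0733]
ee_rot: [3.14, 0.003, 2.95]
wrist_force: [0.4, -0.4, 0.4]
width: 0.0267
finger_force: 0.0
```

```bash
cat > track.py <<'E'
from h import *
import sys,os,json
P0=np.array([.4948,-.0249]);Y=np.array([.189,.982]);X=np.array([.982,-.189])
Z0=.0672 # TCP z when level
def pt(s,t=0):return np.r_[P0+Y*(s*np.cos(t)-.07*np.sin(t))+.085*X,.073+.07*np.cos(t)+s*np.sin(t)]
def main():
    tmp="ref.json";o=robot.get_obs();t=(o["tool_pos"][2]-Z0)/.3;out=[]
    for n in("side","scene"):
        im=robot.snapshot(n);im=im[:,:,::-1].copy();C=cam(n);k=len(os.listdir("pics"));cv2.imwrite(f"pics/t{k}_{n}.png",im)
        if not os.path.exists(f"ref_{n}.png"):cv2.imwrite(f"ref_{n}.png",im)
        ref=cv2.imread(f"ref_{n}.png");p=np.round(proj(C,pt(-.088))).astype(int);r=11
        T=ref[p[1]-r:p[1]+r+1,p[0]-r:p[0]+r+1]
        m=cv2.matchTemplate(im,T,cv2.TM_CCOEFF_NORMED);m=cv2.GaussianBlur(m,(0,0),.6)
        best=max((m[int(round(q[1]))-r+dy,int(round(q[0]))-r+dx],int(round(q[0]))-r+dx,int(round(q[1]))-r+dy) for s in np.arange(-.15,.15,.002) for q in[proj(C,pt(s,t))] for dx in(-2,-1,0,1,2) for dy in(-2,-1,0,1,2))
        v,x,y=best;a=m[y,x-1:x+2];b=m[y-1:y+2,x]
        sub=lambda a:.5*(a[0]-a[2])/(a[0]-2*a[1]+a[2])
        q=np.array([x+sub(a),y+sub(b)])+r-p+proj(C,pt(-.088))
        ss=np.arange(-.15,.15,.0005);d=[np.linalg.norm(proj(C,pt(s,t))-q) for s in ss];i=int(np.argmin(d))
        out+=[f"{n}: s={ss[i]*1000:.1f} off={d[i]:.1f}px v={v:.2f}"]
    print(f"t={o['time']:.2f} tilt={t:.4f} z={o['tool_pos'][2]:.4f} F={np.round(o['wrist_force'],1)} w={o['width']:.4f}",*out)
if __name__=="__main__":main()
E
python3 track.py; python3 track.py
```

```text
t=2.25 tilt=0.0203 z=0.0733 F=[ 0.4 -0.4  0.4] w=0.0267 side: s=-85.5 off=0.4px v=0.96 scene: s=-87.0 off=0.4px v=0.95
t=2.35 tilt=0.0179 z=0.0726 F=[-1.8 -8.4  5.7] w=0.0190 side: s=-86.0 off=0.4px v=0.96 scene: s=-87.5 off=0.3px v=0.94
```

Call:
arm_command([
  [0, 0, 0, 0],
  [0, 0, 0, 0],
  [0, 0, 0, 0],
  [0, 0, 0, 0],
])

```text
time: 2.78
tool_pos: [0.5518, 0.2664, 0.0726]
ee_rot: [-3.139, 0.001, 2.95]
wrist_force: [-1.4, -4.0, 5.2]
width: 0.0172
finger_force: 30.0
```

```bash
python3 track.py; python3 -c "
from bench import robot;o=robot.get_obs();print(o['tool_pos'],o['finger_force'],o['width'])"
```

```text
t=2.78 tilt=0.0180 z=0.0726 F=[-1.4 -4.   5.2] w=0.0172 side: s=-86.0 off=0.4px v=0.96 scene: s=-87.5 off=0.4px v=0.94
[0.55175382 0.26646043 0.07261989] 30.00089406967163 0.017109551642011105
```

Call:
arm_command([
  [0, 0, -0.012, 0],
  [0, 0, -0.024, 0],
  [0, 0, -0.03, 0],
  [0, 0, -0.03, 0],
  [0, 0, -0.03, 0],
  [0, 0, -0.03, 0],
  [0, 0, -0.03, 0],
])

```text
time: 3.47
tool_pos: [0.5519, 0.2669, 0.0573]
ee_rot: [-3.14, 0.001, 2.95]
wrist_force: [-0.3, -4.7, 6.1]
width: 0.0172
finger_force: 30.0
```

```bash
sed -i 's/^Z0=.*/Z0=.0726/' track.py; python3 track.py
```

```text
t=3.47 tilt=-0.0511 z=0.0573 F=[-0.3 -4.7  6.1] w=0.0172 side: s=-82.0 off=0.3px v=0.88 scene: s=-80.0 off=0.5px v=0.77
```

Call:
arm_command([
  [0, 0, 0, 0],
  [0, 0, 0, 0],
  [0, 0, 0, 0],
])

```text
time: 3.82
tool_pos: [0.5519, 0.2669, 0.0572]
ee_rot: [-3.14, 0.001, 2.95]
wrist_force: [-2.0, -5.8, 5.2]
width: 0.017
finger_force: 30.0
```

```bash
python3 track.py
```

```text
t=3.82 tilt=-0.0512 z=0.0572 F=[-2.  -5.8  5.2] w=0.0170 side: s=-68.5 off=0.5px v=0.87 scene: s=-64.5 off=0.5px v=0.84
```

Call:
arm_command([
  [0, 0, 0.012, 0],
  [0, 0, 0.024, 0],
  [0, 0, 0.03, 0],
  [0, 0, 0.03, 0],
  [0, 0, 0.03, 0],
])

```text
time: 4.33
tool_pos: [0.5518, 0.2666, 0.0706]
ee_rot: [-3.139, 0.0, 2.949]
wrist_force: [0.6, -6.6, 0.5]
width: 0.0171
finger_force: 30.0
```

```bash
python3 track.py
```

```text
t=4.33 tilt=-0.0066 z=0.0706 F=[ 0.6 -6.6  0.5] w=0.0171 side: s=-50.0 off=0.9px v=0.79 scene: s=-41.0 off=0.7px v=0.75
```

Run:
```python
from track import *
import glob
fs=sorted(glob.glob("pics/t*_*.png"),key=os.path.getmtime)[-2:];print(fs)
L=[]
for f,n in zip(fs,("side","scene")):
    im=cv2.imread(f);C=cam(n);p=np.round(proj(C,pt(-.045))).astype(int);print(n,p)
    L.append(cv2.resize(im[p[1]-28:p[1]+28,p[0]-28:p[0]+28],None,fx=7,fy=7,interpolation=cv2.INTER_NEAREST))
cv2.imwrite("pics/c3.png",np.hstack(L))
```

```text
['pics/t17_side.png', 'pics/t18_scene.png']
side [287 256]
scene [219 204]
```

View pics/c3.png

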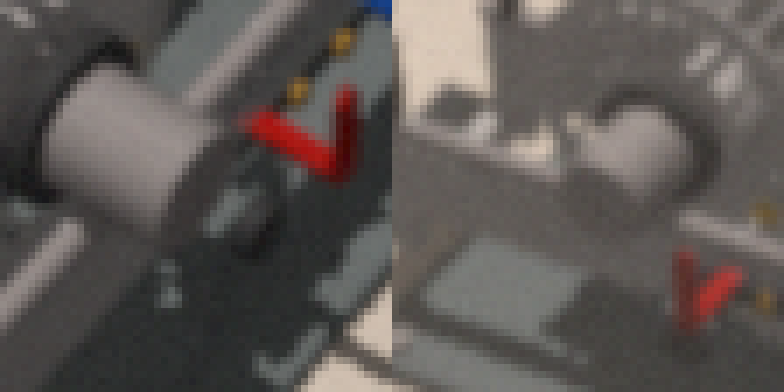

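The crop shows the arbor end face at side px (288,254) and scene px about (220,204), which puts the wheel at s≈-40 mm. The scene tracker reads correctly and the side tracker lags, so I'm re-referencing to this frame.

Call:
arm_command([
  [0, 0, 0, 0],
  [0, 0, 0, 0],
  [0, 0, 0, 0],
])

```text
time: 4.68
tool_pos: [0.5518, 0.2665, 0.0706]
ee_rot: [-3.139, 0.0, 2.949]
wrist_force: [1.1, -5.8, -0.1]
width: 0.0173
finger_force: 30.0
```

```bash
cp pics/t17_side.png ref_side.png; cp pics/t18_scene.png ref_scene.png; sed -i 's/pt(-.088)/pt(-.0405,-.0066)/g' track.py; python3 track.py
```

```text
t=4.68 tilt=-0.0066 z=0.0706 F=[ 1.1 -5.8 -0.1] w=0.0173 side: s=-37.5 off=0.5px v=0.89 scene: s=-33.5 off=0.2px v=0.88
```

Call:
arm_command([
  [0, 0, 0, 0],
  [0, 0, 0, 0],
  [0, 0, 0, 0],
  [0, 0, 0, 0],
])

```text
time: 5.12
tool_pos: [0.5518, 0.2665, 0.0707]
ee_rot: [-3.139, 0.0, 2.95]
wrist_force: [1.7, -6.6, -0.5]
width: 0.0172
finger_force: 30.0
```

```bash
python3 track.py
```

```text
t=5.12 tilt=-0.0065 z=0.0707 F=[ 1.7 -6.6 -0.5] w=0.0172 side: s=-36.5 off=1.1px v=0.79 scene: s=-23.5 off=0.4px v=0.83
```

```bash
cat > patch.py <<'E'
s=open("track.py").read()
a=s.index("        T=ref[");b=s.index("        m=cv2.GaussianBlur") if "\n        m=cv2.Gaussian" in s else s.index("m=cv2.GaussianBlur")
s=s[:a]+'''        r=16;T=ref[p[1]-r:p[1]+r+1,p[0]-r:p[0]+r+1]
        pts=[proj(C,pt(-.0405,-.0066)+np.r_[X*dx+Y*.022*np.cos(f),.022*np.sin(f)])-p+r for dx in(0,-.025) for f in np.linspace(0,6.28,24)]
        M=np.zeros(T.shape[:2],np.uint8);cv2.fillConvexPoly(M,cv2.convexHull(np.round(pts).astype(np.int32)),1);M=cv2.dilate(M,np.ones((3,3),np.uint8))
        m=1-cv2.matchTemplate(cv2.GaussianBlur(im,(0,0),.7),cv2.GaussianBlur(T,(0,0),.7),cv2.TM_SQDIFF,mask=np.dstack([M]*3))/(M.sum()*3*400);'''+s[b:]
s=s.replace("for n in(\"side\",\"scene\"):\n        im=robot.snapshot(n);im=im[:,:,::-1].copy();","for n in(\"side\",\"scene\"):\n        im=(OLD[n] if OLD else robot.snapshot(n)[:,:,::-1].copy());")
s=s.replace('cv2.imwrite(f"pics/t{k}_{n}.png",im)','OLD or cv2.imwrite(f"pics/t{k}_{n}.png",im)').replace("def main","OLD={}\ndef main")
open("track.py","w").write(s)
E
python3 patch.py
python3 - <<'E'
import track,glob,os,cv2
fs=sorted(glob.glob("pics/t*_*.png"),key=os.path.getmtime)
for a,b in zip(fs[::2],fs[1::2]):
    track.OLD={"side":cv2.imread(a),"scene":cv2.imread(b)};track.main()
E
```

```text
t=5.22 tilt=-0.0065 z=0.0706 F=[ 1.8 -6.4 -1. ] w=0.0173 side: s=-88.0 off=0.3px v=0.50 scene: s=-88.0 off=0.3px v=0.86
t=5.22 tilt=-0.0065 z=0.0706 F=[ 1.8 -6.4 -1. ] w=0.0173 side: s=-88.0 off=0.3px v=0.50 scene: s=-88.0 off=0.3px v=0.86
t=5.22 tilt=-0.0065 z=0.0706 F=[ 1.8 -6.4 -1. ] w=0.0173 side: s=-88.0 off=0.3px v=0.50 scene: s=-88.0 off=0.3px v=0.86
t=5.22 tilt=-0.0065 z=0.0706 F=[ 1.8 -6.4 -1. ] w=0.0173 side: s=-75.5 off=1.0px v=0.60 scene: s=-77.0 off=0.6px v=0.84
t=5.22 tilt=-0.0065 z=0.0706 F=[ 1.8 -6.4 -1. ] w=0.0173 side: s=-61.5 off=0.9px v=0.63 scene: s=-63.0 off=0.6px v=0.88
t=5.22 tilt=-0.0065 z=0.0706 F=[ 1.8 -6.4 -1. ] w=0.0173 side: s=-40.5 off=0.0px v=0.90 scene: s=-40.0 off=0.1px v=0.92
t=5.22 tilt=-0.0065 z=0.0706 F=[ 1.8 -6.4 -1. ] w=0.0173 side: s=-31.5 off=0.1px v=0.56 scene: s=-29.5 off=0.1px v=0.91
t=5.22 tilt=-0.0065 z=0.0706 F=[ 1.8 -6.4 -1. ] w=0.0173 side: s=-21.0 off=0.3px v=0.42 scene: s=-22.5 off=0.1px v=0.89
```

Call:
arm_command([
  [0, 0, -0.02, 0],
  [0, 0, -0.02, 0],
  [0, 0, -0.02, 0],
  [0, 0, -0.02, 0],
  [0, 0, -0.01, 0],
  [0, 0, 0, 0],
  [0, 0, 0, 0],
])

```text
time: 5.8
tool_pos: [0.5518, 0.2666, 0.0704]
ee_rot: [-3.139, -0.0, 2.95]
wrist_force: [0.8, -6.8, -0.7]
width: 0.0169
finger_force: 30.0
```

```bash
python3 track.py
```

```text
t=5.80 tilt=-0.0073 z=0.0704 F=[ 0.8 -6.8 -0.7] w=0.0169 side: s=-9.5 off=0.4px v=0.38 scene: s=-12.0 off=0.0px v=0.85
```

Call:
arm_command([
  [0, 0, 0, 0],
  [0, 0, 0, 0],
  [0, 0, 0, 0],
])

```text
time: 6.15
tool_pos: [0.5518, 0.2665, 0.0704]
ee_rot: [-3.139, 0.0, 2.949]
wrist_force: [2.0, -7.2, -1.1]
width: 0.0174
finger_force: 30.0
```

```bash
python3 track.py
```

```text
t=6.15 tilt=-0.0072 z=0.0704 F=[ 2.  -7.2 -1.1] w=0.0174 side: s=-5.5 off=0.5px v=0.45 scene: s=-7.5 off=0.1px v=0.81
```

Call:
arm_command([
  [0, 0, -0.02, 0],
  [0, 0, -0.02, 0],
  [0, 0, -0.02, 0],
  [0, 0, -0.02, 0],
  [0, 0, -0.01, 0],
  [0, 0, 0, 0],
  [0, 0, 0, 0],
])

```text
time: 6.83
tool_pos: [0.5518, 0.2665, 0.0704]
ee_rot: [-3.139, -0.0, 2.95]
wrist_force: [1.9, -6.2, -0.5]
width: 0.0172
finger_force: 30.0
```

```bash
python3 track.py
```

```text
t=6.83 tilt=-0.0074 z=0.0704 F=[ 1.9 -6.2 -0.5] w=0.0172 side: s=5.0 off=0.4px v=0.57 scene: s=1.5 off=0.1px v=0.76
```

Call:
arm_command([
  [0, 0, 0, 0],
  [0, 0, 0, 0],
  [0, 0, 0, 0],
])

```text
time: 7.18
tool_pos: [0.5518, 0.2665, 0.0703]
ee_rot: [-3.139, -0.0, 2.949]
wrist_force: [1.4, -5.6, -1.8]
width: 0.017
finger_force: 30.0
```

```bash
python3 track.py
```

```text
t=7.18 tilt=-0.0076 z=0.0703 F=[ 1.4 -5.6 -1.8] w=0.0170 side: s=8.0 off=0.2px v=0.56 scene: s=5.0 off=0.2px v=0.71
```

Call:
arm_command([
  [0, 0, 0, 0],
  [0, 0, 0, 0],
  [0, 0, 0, 0],
  [0, 0, 0, 0],
  [0, 0, 0, 0],
  [0, 0, 0, 0],
  [0, 0, 0, 0],
])

```text
time: 7.87
tool_pos: [0.5518, 0.2665, 0.0704]
ee_rot: [-3.139, 0.0, 2.949]
wrist_force: [1.3, -5.6, -1.2]
width: 0.0174
finger_force: 30.0
```

```bash
python3 track.py;  python3 track.py
python3 - <<'E'
from track import *
import glob
fs=sorted(glob.glob("pics/t*_*.png"),key=os.path.getmtime)[-2:];print(fs)
L=[]
for f,n in zip(fs,("side","scene")):
    im=cv2.imread(f);C=cam(n);p=np.round(proj(C,pt(.012))).astype(int);print(n,p)
    for s in (.01,.014,.018):print(s,(proj(C,pt(s))-p+20)*10)
    L.append(cv2.resize(im[p[1]-20:p[1]+20,p[0]-20:p[0]+20],None,fx=10,fy=10,interpolation=cv2.INTER_CUBIC))
cv2.imwrite("pics/c4.png",np.hstack(L))
E
```

```text
t=7.87 tilt=-0.0075 z=0.0704 F=[ 1.3 -5.6 -1.2] w=0.0174 side: s=10.0 off=0.2px v=0.57 scene: s=5.5 off=0.2px v=0.70
t=7.97 tilt=-0.0074 z=0.0704 F=[ 2.4 -6.6 -1.1] w=0.0174 side: s=10.0 off=0.2px v=0.57 scene: s=5.5 off=0.2px v=0.70
['pics/t34_side.png', 'pics/t35_scene.png']
side [302 239]
0.01 [190.79636838 208.09761265]
0.014 [200.79452997 196.92443973]
0.018 [210.74798689 185.8012253 ]
scene [234 210]
0.01 [198.68157054 196.33756258]
0.014 [209.95851448 200.23688224]
0.018 [221.25575911 204.14322143]
```

View pics/c4.png

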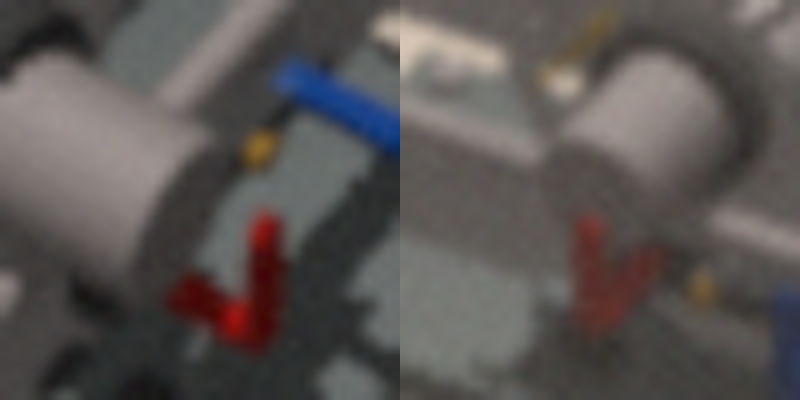

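Run:
```python
from track import *
S=cam("side");G=cam("scene")
for a,b in (((308.05,240.05),(232.3,211.05)),((308.3,240.8),(232.3,212))):
    x,e=tri([(S,a),(G,b)]);d=x[:2]-P0;print(x,e,d@Y,d@X)
```

```text
[ 0.59653628 -0.03024964  0.14993277] 0.0003339842297531232 0.01397481561433914 0.10091611237391421
[ 0.59720383 -0.02997254  0.14701207] 0.00012996619690034046 0.014373086037775975 0.10151926861326965
```

Call:
arm_command([
  [0, 0, -0.02, 0],
  [0, 0, -0.02, 0],
  [0, 0, -0.02, 0],
  [0, 0, -0.01, 0],
  [0, 0, 0, 0],
  [0, 0, 0, 0],
  [0, 0, 0, 0],
])

```text
time: 8.65
tool_pos: [0.5518, 0.2666, 0.0703]
ee_rot: [-3.139, -0.0, 2.949]
wrist_force: [1.3, -5.5, -2.2]
width: 0.0168
finger_force: 30.0
```

```bash
python3 track.py
```

```text
t=8.65 tilt=-0.0077 z=0.0703 F=[ 1.3 -5.5 -2.2] w=0.0168 side: s=15.5 off=0.3px v=0.56 scene: s=12.0 off=0.2px v=0.70
```

Call:
arm_command([
  [0, 0, 0, 0],
  [0, 0, 0, 0],
  [0, 0, 0, 0],
  [0, 0, 0, 0],
  [0, 0, 0, 0],
  [0, 0, 0, 0],
  [0, 0, 0, 0],
  [0, 0, 0, 0],
])

```text
time: 9.42
tool_pos: [0.5517, 0.2666, 0.0703]
ee_rot: [-3.139, -0.0, 2.949]
wrist_force: [1.4, -6.0, -0.8]
width: 0.0175
finger_force: 30.0
```

```bash
python3 track.py
python3 - <<'E'
# end-face edge: gray profiles along the path in both views
from track import *
import glob
fs=sorted(glob.glob("pics/t*_*.png"),key=os.path.getmtime)[-2:]
for f,n in zip(fs,("side","scene")):
    im=cv2.GaussianBlur(cv2.imread(f),(0,0),.6);g=cv2.cvtColor(im,cv2.COLOR_BGR2GRAY).astype(np.float32);C=cam(n)
    # sample horizontal diameter line (height of axis) on end face, along Y
    for z in(0,.008,-.008):
        q=np.array([proj(C,pt(s/1000)+[0,0,z]) for s in range(-26,54,3)],np.float32)
        print(n,z,cv2.remap(g,q[:,:1],q[:,1:],1).ravel().astype(int))
print(list(range(-26,54,3)))
E
```

```text
t=9.42 tilt=-0.0078 z=0.0703 F=[ 1.4 -6.  -0.8] w=0.0175 side: s=18.0 off=0.3px v=0.58 scene: s=13.0 off=0.2px v=0.71
side 0 [33 26 28 29 37 51 58 59 56 57 55 53 54 54 55 57 58 59 61 71 84 81 64 52
 50 52 57]
side 0.008 [26 26 33 48 63 71 72 70 62 59 57 56 56 56 56 55 55 57 63 66 61 58 58 60
 64 70 71]
side -0.008 [47 40 37 38 38 37 41 49 53 55 55 56 57 58 61 62 66 72 78 78 78 80 86 85
 79 79 78]
scene 0 [94 95 95 94 95 94 90 84 81 78 76 76 77 78 78 77 77 77 77 78 77 75 75 76
 77 77 81]
scene 0.008 [130 129 128 129 129 127 121 108  92  82  77  77  77  77  77  77  78  79
  81  83  83  81  77  75  75  78  82]
scene -0.008 [89 88 89 91 90 89 87 84 80 78 76 75 75 76 76 76 76 76 76 71 66 64 63 63
 62 65 72]
[-26, -23, -20, -17, -14, -11, -8, -5, -2, 1, 4, 7, 10, 13, 16, 19, 22, 25, 28, 31, 34, 37, 40, 43, 46, 49, 52]
```

```bash
cat > face.py <<'E'
from track import *
import glob
from scipy.optimize import least_squares
def face(f,n,t=0.,s0=.012):
    g=cv2.cvtColor(cv2.GaussianBlur(cv2.imread(f),(0,0),.6),cv2.COLOR_BGR2GRAY).astype(np.float32);C=cam(n);c=np.array([s0,0.]);rr=np.arange(12,34,.5)/1000
    for it in range(4):
        P=[]
        for ph in np.arange(0,360,6):
            a=np.radians(ph);u=np.array([np.cos(a),np.sin(a)])
            q=np.array([proj(C,pt(c[0]+r*u[0],t)+[0,0,c[1]+r*u[1]]) for r in rr],np.float32)
            v=cv2.remap(g,q[:,:1],q[:,1:],1).ravel();d=np.gradient(cv2.GaussianBlur(v[None],(0,0),1.5)[0]);i=int(np.argmax(d))
            if d[i]>1.2 and 0<i<len(rr)-1 and v[min(i+6,len(v)-1)]-v[max(i-6,0)]>15:P.append((ph,*(c+rr[i]*u)))
        P=np.array(P)
        if len(P)<5:return None
        res=least_squares(lambda k:np.hypot(P[:,1]-k[0],P[:,2]-k[1])-.022,c,loss="soft_l1",f_scale=.001);c=res.x
    return np.round(c*1000,1),len(P),P[:,0].astype(int).tolist(),round(float(np.median(abs(res.fun)))*1000,2)
if __name__=="__main__":
    fs=sorted(glob.glob("pics/t*_*.png"),key=os.path.getmtime)
    N=int(sys.argv[1]) if len(sys.argv)>1 else 2;s0=float(sys.argv[2]) if len(sys.argv)>2 else .012
    for f in fs[-N:]:
        n="side" if "side" in f else "scene";print(f,face(f,n,-.0075,s0))
E
python3 face.py 2
python3 - <<'E'
from face import *
for k,s in((3,-.088),(17,-.04),(33,.008)):
    for f in glob.glob(f"pics/t{k}_*")+glob.glob(f"pics/t{k+1}_*"):print(f,face(f,"side" if "side" in f else "scene",0,s))
E
ls pics
```

```text
pics/t39_side.png (array([ 9.2, -0.3]), 25, [0, 6, 54, 60, 66, 72, 78, 84, 90, 96, 102, 108, 114, 120, 126, 132, 138, 144, 300, 306, 312, 318, 324, 330, 354], 1.34)
pics/t40_scene.png (array([15.1, -1.6]), 21, [48, 54, 60, 66, 72, 78, 84, 90, 96, 102, 108, 114, 120, 126, 132, 138, 144, 150, 156, 162, 168], 0.44)
pics/t17_side.png (array([-44.7,   0.1]), 30, [6, 12, 18, 24, 60, 66, 72, 78, 84, 90, 96, 102, 108, 114, 120, 126, 132, 138, 144, 150, 216, 222, 228, 234, 240, 282, 288, 294, 300, 306], 1.5)
pics/t18_scene.png (array([-40.4,  -1.3]), 21, [48, 54, 60, 66, 72, 78, 84, 90, 96, 102, 108, 114, 120, 126, 132, 138, 144, 150, 156, 162, 168], 0.94)
pics/t33_scene.png (array([ 7.7, -1.1]), 21, [48, 54, 60, 66, 72, 78, 84, 90, 96, 102, 108, 114, 120, 126, 132, 138, 144, 150, 156, 162, 168], 0.51)
pics/t34_side.png (array([2.5, 0.2]), 30, [0, 6, 12, 18, 48, 54, 60, 66, 72, 78, 84, 90, 96, 102, 108, 114, 120, 126, 132, 138, 144, 180, 186, 306, 312, 318, 324, 330, 336, 354], 1.86)
c1.png
c2.png
c3.png
c4.png
scene0.png
side0.png
side1.png
t10_scene.png
t11_side.png
t12_scene.png
t13_side.png
t14_scene.png
t15_side.png
t16_scene.png
t17_side.png
t18_scene.png
t20_side.png
t21_scene.png
t22_side.png
t23_scene.png
t24_side.png
t25_scene.png
t26_side.png
t27_scene.png
t28_side.png
t29_scene.png
t30_side.png
t31_scene.png
t32_side.png
t33_scene.png
t34_side.png
t35_scene.png
t37_side.png
t38_scene.png
t39_side.png
t40_scene.png
t7_side.png
t8_scene.png
t9_side.png
wrist0.png
wrist1.png
```

```bash
sed -i 's/np.arange(0,360,6)/np.arange(48,156,6)/' face.py
cat >> face.py <<'E'
    S,G=[(cam(n),proj(cam(n),pt(c[0]/1000,-.0075)+[0,0,c[1]/1000])) for n,c in(("side",face(fs[-2],"side",-.0075,s0)[0]),("scene",face(fs[-1],"scene",-.0075,s0)[0]))]
    x,e=tri([S,G]);d=x[:2]-P0;print("TRI s %.4f x %.4f z %.4f err %.4f"%(d@Y,d@X,x[2],e))
E
python3 face.py 2;python3 track.py; python3 face.py 2
```

```text
pics/t39_side.png (array([12.4, -0.5]), 16, [60, 66, 72, 78, 84, 90, 96, 102, 108, 114, 120, 126, 132, 138, 144, 150], 1.09)
pics/t40_scene.png (array([15.8, -1.4]), 18, [48, 54, 60, 66, 72, 78, 84, 90, 96, 102, 108, 114, 120, 126, 132, 138, 144, 150], 0.43)
TRI s 0.0151 x 0.0834 z 0.1396 err 0.0003
t=9.52 tilt=-0.0078 z=0.0703 F=[ 2.3 -5.9 -3.1] w=0.0169 side: s=18.0 off=0.3px v=0.58 scene: s=13.0 off=0.2px v=0.71
pics/t41_side.png (array([11.6, -1.2]), 16, [54, 60, 66, 72, 78, 84, 90, 96, 102, 108, 114, 120, 126, 132, 138, 144], 1.06)
pics/t42_scene.png (array([15.8, -1.4]), 18, [48, 54, 60, 66, 72, 78, 84, 90, 96, 102, 108, 114, 120, 126, 132, 138, 144, 150], 0.51)
TRI s 0.0146 x 0.0830 z 0.1388 err 0.0006
```

Call:
arm_command([
  [0, 0, 0, 0],
  [0, 0, 0, 0],
  [0, 0, 0, 0],
  [0, 0, 0, 0],
  [0, 0, 0, 0],
  [0, 0, 0, 0],
  [0, 0, 0, 0],
  [0, 0, 0, 0],
])

```text
time: 10.28
tool_pos: [0.5518, 0.2665, 0.0703]
ee_rot: [-3.139, -0.0, 2.949]
wrist_force: [1.7, -5.5, -1.9]
width: 0.0175
finger_force: 30.0
```

Call:
arm_command([
  [0, 0, 0, 0],
  [0, 0, 0, 0],
  [0, 0, 0, 0],
  [0, 0, 0, 0],
  [0, 0, 0, 0],
  [0, 0, 0, 0],
  [0, 0, 0, 0],
  [0, 0, 0, 0],
])

```text
time: 10.95
tool_pos: [0.5518, 0.2665, 0.0703]
ee_rot: [-3.139, 0.0, 2.949]
wrist_force: [0.8, -6.3, -1.7]
width: 0.0173
finger_force: 30.0
```

Call:
arm_command([
  [0, 0, 0, 0],
  [0, 0, 0, 0],
  [0, 0, 0, 0],
  [0, 0, 0, 0],
  [0, 0, 0, 0],
  [0, 0, 0, 0],
  [0, 0, 0, 0],
  [0, 0, 0, 0],
])

```text
time: 11.62
tool_pos: [0.5518, 0.2666, 0.0703]
ee_rot: [-3.139, 0.0, 2.949]
wrist_force: [1.8, -6.3, -2.7]
width: 0.0171
finger_force: 30.0
```

Call:
arm_command([
  [0, 0, 0, 0],
  [0, 0, 0, 0],
  [0, 0, 0, 0],
  [0, 0, 0, 0],
  [0, 0, 0, 0],
  [0, 0, 0, 0],
  [0, 0, 0, 0],
  [0, 0, 0, 0],
])

```text
time: 12.28
tool_pos: [0.5517, 0.2666, 0.0703]
ee_rot: [-3.139, -0.0, 2.949]
wrist_force: [1.4, -6.6, -1.9]
width: 0.0172
finger_force: 30.0
```

Call:
arm_command([
  [0, 0, 0, 0],
  [0, 0, 0, 0],
  [0, 0, 0, 0],
  [0, 0, 0, 0],
  [0, 0, 0, 0],
  [0, 0, 0, 0],
  [0, 0, 0, 0],
  [0, 0, 0, 0],
])

```text
time: 12.95
tool_pos: [0.5518, 0.2666, 0.0703]
ee_rot: [-3.139, -0.0, 2.95]
wrist_force: [1.6, -6.2, -1.6]
width: 0.0171
finger_force: 30.0
```

Call:
arm_command([
  [0, 0, 0, 0],
  [0, 0, 0, 0],
  [0, 0, 0, 0],
  [0, 0, 0, 0],
  [0, 0, 0, 0],
  [0, 0, 0, 0],
  [0, 0, 0, 0],
  [0, 0, 0, 0],
])

```text
time: 13.62
tool_pos: [0.5518, 0.2665, 0.0703]
ee_rot: [-3.139, 0.0, 2.949]
wrist_force: [1.8, -7.2, -1.4]
width: 0.0176
finger_force: 30.0
```

```bash
python3 track.py; python3 face.py 2
```

```text
t=13.62 tilt=-0.0076 z=0.0703 F=[ 1.8 -7.2 -1.4] w=0.0176 side: s=18.0 off=0.3px v=0.58 scene: s=13.5 off=0.2px v=0.71
pics/t43_side.png (array([12.4, -0.9]), 17, [54, 60, 66, 72, 78, 84, 90, 96, 102, 108, 114, 120, 126, 132, 138, 144, 150], 1.06)
pics/t44_scene.png (array([16.2, -1.5]), 18, [48, 54, 60, 66, 72, 78, 84, 90, 96, 102, 108, 114, 120, 126, 132, 138, 144, 150], 0.4)
TRI s 0.0152 x 0.0832 z 0.1391 err 0.0005
```

Call:
arm_command([
  [0, 0, -0.012, 0],
  [0, 0, -0.024, 0],
  [0, 0, -0.026, 0],
  [0, 0, -0.026, 0],
  [0, 0, -0.026, 0],
  [0, 0, -0.026, 0],
  [0, 0, -0.026, 0],
  [0, 0, -0.026, 0],
])

```text
time: 14.38
tool_pos: [0.5518, 0.2669, 0.0583]
ee_rot: [-3.14, 0.001, 2.95]
wrist_force: [-0.4, -4.9, 1.9]
width: 0.0173
finger_force: 30.0
```

```bash
python3 track.py
```

```text
t=14.38 tilt=-0.0476 z=0.0583 F=[-0.4 -4.9  1.9] w=0.0173 side: s=27.5 off=0.3px v=0.55 scene: s=25.5 off=0.4px v=0.68
```

Call:
arm_command([
  [0, 0, 0.013, 0],
  [0, 0, 0.026, 0],
  [0, 0, 0.026, 0],
  [0, 0, 0.026, 0],
  [0, 0, 0.026, 0],
])

```text
time: 14.9
tool_pos: [0.5518, 0.2666, 0.0706]
ee_rot: [-3.139, 0.0, 2.949]
wrist_force: [0.8, -6.5, -0.1]
width: 0.0177
finger_force: 30.0
```

```bash
python3 track.py
```

```text
t=14.90 tilt=-0.0067 z=0.0706 F=[ 0.8 -6.5 -0.1] w=0.0177 side: s=45.5 off=0.3px v=0.55 scene: s=43.5 off=0.3px v=0.70
```

Call:
arm_command([
  [0, 0, 0, 0],
  [0, 0, 0, 0],
  [0, 0, 0, 0],
])

```text
time: 15.25
tool_pos: [0.5518, 0.2665, 0.0706]
ee_rot: [-3.139, 0.0, 2.95]
wrist_force: [1.5, -6.4, -1.1]
width: 0.0172
finger_force: 30.0
```

```bash
python3 track.py
```

```text
t=15.25 tilt=-0.0067 z=0.0706 F=[ 1.5 -6.4 -1.1] w=0.0172 side: s=52.0 off=0.1px v=0.46 scene: s=50.0 off=0.3px v=0.70
```

Call:
arm_command([
  [0, 0, 0, 0],
  [0, 0, 0, 0],
  [0, 0, 0, 0],
  [0, 0, 0, 0],
  [0, 0, 0, 0],
  [0, 0, 0, 0],
  [0, 0, 0, 0],
])

```text
time: 15.93
tool_pos: [0.5518, 0.2665, 0.0706]
ee_rot: [-3.139, 0.0, 2.949]
wrist_force: [1.2, -5.6, -1.0]
width: 0.017
finger_force: 30.0
```

```bash
python3 track.py; python3 face.py 2 .058
```

```text
t=15.93 tilt=-0.0067 z=0.0706 F=[ 1.2 -5.6 -1. ] w=0.0170 side: s=55.0 off=0.2px v=0.41 scene: s=52.5 off=0.3px v=0.75
pics/t51_side.png (array([50.4, -1. ]), 16, [54, 60, 66, 72, 78, 84, 90, 96, 102, 108, 114, 120, 126, 132, 138, 144], 0.97)
pics/t52_scene.png (array([54.9, -1.2]), 18, [48, 54, 60, 66, 72, 78, 84, 90, 96, 102, 108, 114, 120, 126, 132, 138, 144, 150], 0.29)
TRI s 0.0537 x 0.0829 z 0.1386 err 0.0007
```

Call:
arm_command([
  [0, 0, -0.02, 0],
  [0, 0, -0.02, 0],
  [0, 0, -0.02, 0],
  [0, 0, -0.02, 0],
  [0, 0, -0.02, 0],
  [0, 0, -0.02, 0],
  [0, 0, -0.01, 0],
  [0, 0, 0, 0],
])

```text
time: 16.7
tool_pos: [0.5517, 0.2666, 0.0689]
ee_rot: [-3.139, -0.001, 2.95]
wrist_force: [3.7, -5.3, -6.2]
width: 0.0171
finger_force: 30.0
```

Call:
arm_command([
  [0, 0, 0, 0],
  [0, 0, 0, 0],
  [0, 0, 0, 0],
])

```text
time: 16.95
tool_pos: [0.5518, 0.2666, 0.07]
ee_rot: [-3.139, -0.0, 2.949]
wrist_force: [2.3, -6.1, -2.7]
width: 0.0172
finger_force: 30.0
```

```bash
python3 track.py
```

```text
t=16.95 tilt=-0.0086 z=0.0700 F=[ 2.3 -6.1 -2.7] w=0.0172 side: s=71.5 off=0.2px v=0.15 scene: s=67.0 off=0.1px v=0.59
```

Call:
arm_command([
  [0, 0, 0, 0],
  [0, 0, 0, 0],
  [0, 0, 0, 0],
  [0, 0, 0, 0],
  [0, 0, 0, 0],
])

```text
time: 17.47
tool_pos: [0.5518, 0.2666, 0.07]
ee_rot: [-3.139, -0.0, 2.949]
wrist_force: [1.1, -5.8, -2.3]
width: 0.0175
finger_force: 30.0
```

```bash
python3 track.py; python3 face.py 2 .076
```

```text
t=17.47 tilt=-0.0085 z=0.0700 F=[ 1.1 -5.8 -2.3] w=0.0175 side: s=75.5 off=0.2px v=0.19 scene: s=72.5 off=0.3px v=0.53
pics/t55_side.png (array([67.8, -0.9]), 16, [54, 60, 66, 72, 78, 84, 90, 96, 102, 108, 114, 120, 126, 132, 138, 144], 1.26)
pics/t56_scene.png (array([73.6, -1.9]), 18, [48, 54, 60, 66, 72, 78, 84, 90, 96, 102, 108, 114, 120, 126, 132, 138, 144, 150], 0.42)
TRI s 0.0721 x 0.0824 z 0.1372 err 0.0007
```

Still creeping; wait for it to stop.

Call:
arm_command([
  [0, 0, 0, 0],
  [0, 0, 0, 0],
  [0, 0, 0, 0],
  [0, 0, 0, 0],
  [0, 0, 0, 0],
  [0, 0, 0, 0],
])

```text
time: 18.07
tool_pos: [0.5518, 0.2666, 0.07]
ee_rot: [-3.139, -0.0, 2.949]
wrist_force: [2.2, -6.3, -2.9]
width: 0.0169
finger_force: 30.0
```

```bash
python3 track.py; python3 face.py 2 .078
python3 - <<'E'
from track import *
S=cam("side");G=cam("scene");import glob
fs=sorted(glob.glob("pics/t*_*.png"),key=os.path.getmtime)[-2:];L=[]
for f,n in zip(fs,("side","scene")):
    im=cv2.imread(f);C=cam(n);p=np.round(proj(C,pt(.08))).astype(int);print(n,p)
    L.append(cv2.resize(im[p[1]-20:p[1]+20,p[0]-20:p[0]+20],None,fx=10,fy=10,interpolation=cv2.INTER_CUBIC))
cv2.imwrite("pics/c5.png",np.hstack(L))
E
```

```text
t=18.07 tilt=-0.0086 z=0.0700 F=[ 2.2 -6.3 -2.9] w=0.0169 side: s=75.5 off=0.2px v=0.20 scene: s=72.0 off=0.3px v=0.53
pics/t57_side.png (array([67.2, -1.2]), 16, [54, 60, 66, 72, 78, 84, 90, 96, 102, 108, 114, 120, 126, 132, 138, 144], 1.35)
pics/t58_scene.png (array([73.6, -1.7]), 18, [48, 54, 60, 66, 72, 78, 84, 90, 96, 102, 108, 114, 120, 126, 132, 138, 144, 150], 0.47)
TRI s 0.0718 x 0.0821 z 0.1368 err 0.0009
side [318 221]
scene [254 217]
```

View pics/c5.png

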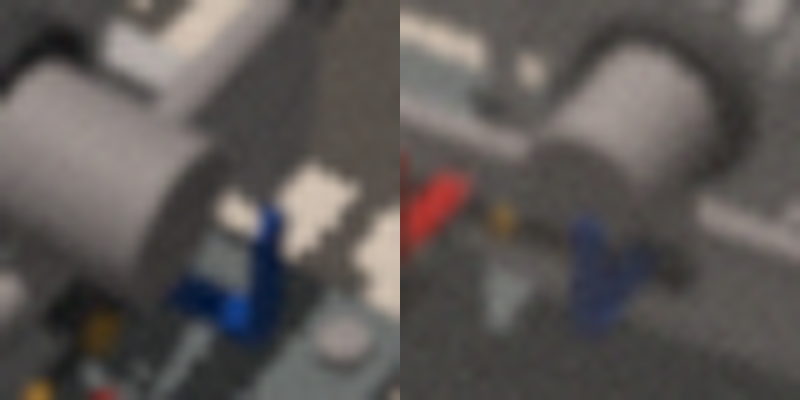

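The crop shows the arbor face about 10 mm short of the blue pointer, whose tip is at side crop (272,212) and scene crop (586,222). That agrees with the triangulation, 72 against 83 mm.

Call:
arm_command([
  [0, 0, -0.02, 0],
  [0, 0, -0.02, 0],
  [0, 0, -0.02, 0],
  [0, 0, -0.02, 0],
  [0, 0, -0.01, 0],
  [0, 0, 0, 0],
  [0, 0, 0, 0],
  [0, 0, 0, 0],
])

```text
time: 18.83
tool_pos: [0.5518, 0.2666, 0.0699]
ee_rot: [-3.139, -0.0, 2.95]
wrist_force: [1.7, -5.2, -1.9]
width: 0.0172
finger_force: 30.0
```

Call:
arm_command([
  [0, 0, 0, 0],
  [0, 0, 0, 0],
  [0, 0, 0, 0],
  [0, 0, 0, 0],
  [0, 0, 0, 0],
  [0, 0, 0, 0],
  [0, 0, 0, 0],
  [0, 0, 0, 0],
])

```text
time: 19.5
tool_pos: [0.5518, 0.2666, 0.0699]
ee_rot: [-3.139, -0.0, 2.949]
wrist_force: [1.6, -5.0, -3.4]
width: 0.0172
finger_force: 30.0
```

```bash
python3 track.py; python3 face.py 2 .082
python3 - <<'E'
from track import *
S=cam("side");G=cam("scene")
x,e=tri([(S,(324.9,222)),(G,(252.2,218.9))]);d=x[:2]-P0;print(x,e,d@Y,d@X)
E
```

```text
t=19.50 tilt=-0.0090 z=0.0699 F=[ 1.6 -5.  -3.4] w=0.0172 side: s=86.5 off=0.1px v=0.21 scene: s=86.0 off=0.6px v=0.52
pics/t60_side.png (array([80.6, -1.3]), 16, [54, 60, 66, 72, 78, 84, 90, 96, 102, 108, 114, 120, 126, 132, 138, 144], 0.95)
pics/t61_scene.png (array([85.9, -1.7]), 18, [48, 54, 60, 66, 72, 78, 84, 90, 96, 102, 108, 114, 120, 126, 132, 138, 144, 150], 0.54)
TRI s 0.0845 x 0.0826 z 0.1374 err 0.0007
[0.61049429 0.03776606 0.14730894] 0.00016588777169902148 0.08340428876502068 0.10176791134171767
```

Call:
arm_command([
  [0, 0, 0, 0],
  [0, 0, 0, 0],
  [0, 0, 0, 0],
  [0, 0, 0, 0],
  [0, 0, 0.002, 0],
  [0, 0, 0.004, 0],
  [0, 0, 0.006, 0],
  [0, 0, 0.006, 0],
])

```text
time: 20.27
tool_pos: [0.5517, 0.2665, 0.0717]
ee_rot: [-3.139, -0.001, 2.949]
wrist_force: [3.6, -5.8, -6.9]
width: 0.0169
finger_force: 30.0
```

```bash
python3 track.py; python3 face.py 2 .082
```

```text
t=20.27 tilt=-0.0029 z=0.0717 F=[ 3.6 -5.8 -6.9] w=0.0169 side: s=86.5 off=0.2px v=0.23 scene: s=86.0 off=0.6px v=0.55
pics/t62_side.png (array([80.5,  0.1]), 16, [54, 60, 66, 72, 78, 84, 90, 96, 102, 108, 114, 120, 126, 132, 138, 144], 0.47)
pics/t63_scene.png (array([85.9, -1.1]), 17, [54, 60, 66, 72, 78, 84, 90, 96, 102, 108, 114, 120, 126, 132, 138, 144, 150], 0.5)
TRI s 0.0847 x 0.0826 z 0.1383 err 0.0005
```

Call:
arm_command([
  [0, 0, 0.001, 0],
  [0, 0, 0.002, 0],
  [0, 0, 0.003, 0],
  [0, 0, 0.003, 0],
  [0, 0, 0.003, 0],
  [0, 0, 0.003, 0],
  [0, 0, 0.003, 0],
  [0, 0, 0.003, 0],
])

```text
time: 21.03
tool_pos: [0.5517, 0.2664, 0.073]
ee_rot: [-3.139, -0.001, 2.949]
wrist_force: [4.3, -5.3, -8.3]
width: 0.017
finger_force: 30.0
```

```bash
python3 track.py
python3 - <<'E'
# level check: rail-top pixels not needed; handle-end vs far-end pin heights by colour would be 2 mm at best
from h import *
o=robot.get_obs();cv2.imwrite("pics/wlast.png",robot.snapshot("wrist")[:,:,::-1]);print(o["tool_pos"],o["wrist_force"],o["wrist_torque"])
a=cv2.imread("pics/side1.png").astype(int)
import glob,os
f=sorted(glob.glob("pics/t*_side.png"),key=os.path.getmtime)
S=cam("side")
# compare dark end-stop pins (black) in level start picture vs now: centroid shift
def pin(im,p):
    g=cv2.cvtColor(im,cv2.COLOR_BGR2GRAY).astype(float);x,y=[int(round(v)) for v in p];w=np.clip(60-g[y-12:y+13,x-6:x+7],0,40);yy,xx=np.mgrid[y-12:y+13,x-6:x+7];return (w*xx).sum()/w.sum(),(w*yy).sum()/w.sum()
for p in((199,268),(235,293),(294,178),(325,193)):
    print(p,[np.round(pin(cv2.imread(q),p),2).tolist() for q in("pics/side1.png","pics/t7_side.png","pics/t11_side.png",f[-3],f[-1])])
E
```

```text
t=21.03 tilt=0.0012 z=0.0730 F=[ 4.3 -5.3 -8.3] w=0.0170 side: s=87.0 off=0.3px v=0.24 scene: s=85.5 off=0.6px v=0.53
[0.55170496 0.26644338 0.07298271] [ 4.09455588 -6.72409979 -8.27850799] [-0.63002037 -0.8882269   0.10818601]
(199, 268) [[200.29, 268.53], [200.28, 268.54], [200.28, 268.51], [200.42, 268.09], [200.28, 268.65]]
(235, 293) [[235.3, 290.01], [235.33, 290.05], [235.32, 290.06], [234.78, 289.23], [234.58, 289.53]]
(294, 178) [[295.11, 180.22], [295.08, 180.06], [295.09, 180.12], [294.09, 172.19], [293.92, 171.8]]
(325, 193) [[326.75, 192.9], [326.83, 192.82], [326.8, 192.81], [326.92, 193.1], [326.77, 192.93]]
```

Call:
arm_command([
  [0, -0.001, -0.002, 0],
  [0.001, -0.002, -0.004, 0],
  [0.002, -0.004, -0.006, 0],
  [0.002, -0.004, -0.006, 0],
  [0.002, -0.004, -0.006, 0],
  [0.002, -0.004, -0.006, 0],
  [0.002, -0.004, -0.006, 0],
  [0.002, -0.004, -0.006, 0],
])

```text
time: 21.85
tool_pos: [0.5518, 0.2664, 0.0725]
ee_rot: [3.141, -0.002, 2.951]
wrist_force: [-2.9, -1.1, 0.3]
width: 0.017
finger_force: 30.0
```

Call:
arm_command([
  [0, 0, 0, 0],
  [0, 0, 0, 0],
  [0, 0, 0, 0],
  [0, 0, 0, 0],
  [0, 0, 0, 0],
  [0, 0, 0, 0],
  [0, 0, 0, 0],
  [0, 0, 0, 0],
])

```text
time: 22.52
tool_pos: [0.5519, 0.2664, 0.0725]
ee_rot: [3.141, -0.002, 2.951]
wrist_force: [-4.3, 1.7, -2.9]
width: 0.0171
finger_force: 30.0
```

Call:
arm_command([
  [0, 0, 0, 0],
  [0, 0, 0, 0],
  [0, 0, 0, 0],
  [0, 0, 0, 0],
  [0, 0, 0, 0],
  [0, 0, 0, 0],
  [0, 0, 0, 0],
  [0, 0, 0, 0],
])

```text
time: 23.18
tool_pos: [0.5518, 0.2664, 0.0725]
ee_rot: [3.141, -0.002, 2.951]
wrist_force: [-5.0, 1.4, -3.7]
width: 0.0173
finger_force: 30.0
```

Call:
arm_command([
  [0, 0, 0, 0],
  [0, 0, 0, 0],
  [0, 0, 0, 0],
  [0, 0, 0, 0],
  [0, 0, 0, 0],
  [0, 0, 0, 0],
  [0, 0, 0, 0],
  [0, 0, 0, 0],
])

```text
time: 23.85
tool_pos: [0.5518, 0.2664, 0.0725]
ee_rot: [3.141, -0.002, 2.951]
wrist_force: [-4.2, 1.8, -3.7]
width: 0.0173
finger_force: 30.0
```

```bash
python3 track.py; python3 face.py 2 .082
```

```text
t=23.85 tilt=-0.0002 z=0.0725 F=[-4.2  1.8 -3.7] w=0.0173 side: s=86.5 off=0.2px v=0.26 scene: s=85.5 off=0.6px v=0.53
pics/t67_side.png (array([80.7,  0.3]), 17, [54, 60, 66, 72, 78, 84, 90, 96, 102, 108, 114, 120, 126, 132, 138, 144, 150], 0.52)
pics/t68_scene.png (array([86. , -0.3]), 17, [48, 54, 60, 66, 72, 78, 84, 90, 96, 102, 108, 114, 120, 126, 138, 144, 150], 0.63)
TRI s 0.0847 x 0.0826 z 0.1389 err 0.0007
```

Call:
arm_command([
  [0, 0, 0, 0],
  [0, 0, 0, 0],
  [0, 0, 0, 0],
  [0, 0, 0, 0],
  [0, 0, 0, 0],
  [0, 0, 0, 0],
], claw=0.4)

```text
time: 24.45
tool_pos: [0.5531, 0.2659, 0.0735]
ee_rot: [3.141, 0.001, 2.95]
wrist_force: [-0.5, -0.4, -0.3]
width: 0.0535
finger_force: 0.0
```

Call:
arm_command([
  [0, 0, 0.02, 0],
  [0, 0, 0.06, 0],
  [0, 0, 0.12, 0],
  [0, 0, 0.18, 0],
  [0, 0, 0.24, 0],
  [0, 0, 0.28, 0],
  [0, 0, 0.3, 0],
  [0, 0, 0.3, 0],
])

```text
time: 25.12
tool_pos: [0.5539, 0.2665, 0.2272]
ee_rot: [3.138, 0.006, 2.95]
wrist_force: [-0.6, 0.6, 0.3]
width: 0.0561
finger_force: 0.0
```

```bash
sed -i 's/t=(o\["tool_pos"\]\[2\]-Z0)\/.3/t=0/' track.py; python3 track.py; python3 face.py 2 .082
python3 - <<'E'
import cv2,numpy as np,glob,os
f=sorted(glob.glob("pics/t*_side.png"),key=os.path.getmtime)
def pin(im,p):
    g=cv2.cvtColor(im,cv2.COLOR_BGR2GRAY).astype(float);x,y=p;w=np.clip(60-g[y-12:y+13,x-6:x+7],0,40);yy,xx=np.mgrid[y-12:y+13,x-6:x+7];return (w*xx).sum()/w.sum(),(w*yy).sum()/w.sum()
for p in((199,268),(325,193)):
    print(p,[np.round(pin(cv2.imread(q),p),2).tolist() for q in("pics/side1.png",f[-2],f[-1])])
E
```

```text
t=25.12 tilt=0.0000 z=0.2272 F=[-0.6  0.6  0.3] w=0.0561 side: s=87.0 off=0.4px v=0.31 scene: s=85.5 off=0.6px v=0.51
pics/t69_side.png (array([81.9,  0.2]), 16, [60, 66, 72, 78, 84, 90, 96, 102, 108, 114, 120, 126, 132, 138, 144, 150], 0.65)
pics/t70_scene.png (array([85.4, -0.8]), 18, [48, 54, 60, 66, 72, 78, 84, 90, 96, 102, 108, 114, 120, 126, 132, 138, 144, 150], 0.57)
TRI s 0.0849 x 0.0834 z 0.1397 err 0.0003
(199, 268) [[200.29, 268.53], [200.31, 268.6], [200.31, 268.61]]
(325, 193) [[326.75, 192.9], [326.86, 193.0], [326.8, 193.0]]
```

Call:
arm_command([
  [0, 0, 0, 0],
  [0, 0, 0, 0],
  [0, 0, 0, 0],
  [0, 0, 0, 0],
  [0, 0, 0, 0],
  [0, 0, 0, 0],
  [0, 0, 0, 0],
  [0, 0, 0, 0],
])

```text
time: 25.88
tool_pos: [0.5525, 0.266, 0.223]
ee_rot: [3.141, 0.0, 2.95]
wrist_force: [0.3, 0.4, 0.6]
width: 0.0562
finger_force: 0.0
```

```bash
python3 track.py; python3 -c "
from bench import robot;print(robot.close_job())"
```

```text
t=25.88 tilt=0.0000 z=0.2230 F=[0.3 0.4 0.6] w=0.0562 side: s=87.0 off=0.4px v=0.31 scene: s=85.5 off=0.7px v=0.52
the job is handed in; nothing more can be done
None
```

I handed the job in at 25.9 s: the wheel stood still over 4 s at red, then over 4 s at blue (within about 2 mm of each, by camera), clear of the end stops, with the rails level and the handle let go; the hand-in returned no verdict.

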